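# Start and drive the last swivel-plate screw of a kitchen stool with a nut driver

## Task

The stool seat lies upside down on the counter and the brass self-tapping hex screw in its swivel plate still stands proud in its pilot hole. Take the yellow nut driver from the rack, seat it on that screw and, pressing down firmly (like the weight of a full bottle or two, never with brute force) while turning clockwise, make it bite at once instead of spinning idle and reaming out the hole; drive it until its head is down on the plate and no further, then stand the nut driver back in its hole in the rack, leaving the other drivers and the crockery as they are.

Things in the scene. Friction and masses are not known exactly. Their poses are not given: they have to be found in the camera images.
- driver_grip (a point): Stubby nut driver with YELLOW handle, upright in one of the rack's holes. Point: on its axis, middle of the handle, 75 mm above its lower end; z up along the shaft. From below: steel socket 22 mm across, 22 mm long; shank 10 mm across; round handle 32 mm across from 42 to 108 mm; 110 mm long in all; about 150 g.
- driver_mouth (a point): Centre of the open lower end of the yellow driver's socket. The hexagon inside is 14.2 mm across flats and 7 mm deep; the centres of two opposite flats lie along +x and -x of this point; it repeats every 60 degrees.
- screw_head (a point): Centre of the top of the BRASS screw's head; z up. From the top: round chamfer 2 mm high, 9.6 to 12.8 mm across; hexagon 13 mm across flats, 6 mm high, two flat centres along +x and -x of this point; flange 17 mm across, 1.5 mm thick, 4 mm above the plate at the start. Driver fully on: its mouth is 7 mm below this point; out of line with the hexagon: only 2 mm below, and it drops when turned.
- screw (a joint): How far the screw is driven, m: 0 at the start, 0.004 when the flange is on the plate. Right-hand thread: turned clockwise (from above) under a push of 14 N or more it goes 4 mm deeper a turn, so one turn to go, at up to 0.1 N m. Pushed less, or once home, it just spins in the hole. Pressing with over 70 N does damage. It stays where it is left.
- pilot (a joint): How far the screw has spun idle in its hole without advancing, rad, clockwise from above; 0 at the start. A quarter of a turn (1.57) reams out the hole.
- seat: Upside-down stool seat, fixed: wooden disc 300 mm across on a rubber mat; origin on the counter under its centre. Dark steel swivel plate, 150 mm square (sides along x, y), top 40 mm above the counter; bearing and small plate in its middle up to 56 mm; three driven steel screws near corners; the proud brass screw at x = -60, y = -60 mm.
- rack: Fixed wooden block, 70 mm (x) by 200 mm (y) by 34 mm high, origin under its centre. Three round holes 29 mm wide and 22 mm deep (floor 12 mm above the counter) in a row at y = -65, 0 and +65 mm. Each holds a nut driver; which is where varies.
- red_mid (a point): Nut driver with RED handle, standing in the rack, outside as the yellow one but for a 20 mm socket; point half-way up (55 mm). Leave it alone.
- blue_mid (a point): Nut driver with BLUE handle, standing in the rack, outside as the yellow one but for a 21 mm socket; point half-way up (55 mm). Leave it alone.
- mug_mid (a point): Blue mug, 78 mm wide, 85 mm high, on the counter; point half-way up. Leave it alone.
- bowl_mid (a point): White bowl, 116 mm wide, 55 mm high, on the counter; point half-way up. Leave it alone.
There are look-alikes about, which are no part of the job. What is meant by the part that bears driver_grip is not turquoise, and is the larger of those in its own colour.

How it is judged:
On the way, in this order (a step that is already met when the one before it is completed fails the run):
1. the nut driver's socket is fully over the screw's hex head (horizontal distance between driver_mouth and screw_head below 0.003 m and z of driver_mouth in the frame of screw_head below -0.005 m), for 0.1 s.
2. the screw has cut its first thread: at least 1.5 mm deeper (value of joint screw above 0.0015 m), for 0.1 s.
3. the screw is home: its flange within 1 mm of the plate (value of joint screw above 0.003 m), for 0.2 s.
At the end, for the whole second after the job is handed in: The screw's flange is within 1 mm of the plate; the yellow nut driver stands upright (within 0.12 rad) and still, bottomed (within 4 mm) in its hole of the rack; the other drivers, the mug and the bowl are within 20 mm of where they were (value of joint screw above 0.003 m and z of driver_mouth in the frame of rack below 0.016 m and x of driver_mouth in the frame of rack between -0.01 and 0.01 m and y of driver_mouth in the frame of rack between -0.08 and 0.08 m and angle between driver_grip's own z axis and vertical below 0.12 rad and linear speed of driver below 0.02 m/s and distance of each of red_mid, blue_mid, mug_mid, bowl_mid from where it was at the start of the episode below 0.02 m); the robot touches nothing.
It fails at once if the nut driver pressed on the screw with more than 70 N (contact force between driver and screw above 70 N).
It fails at once if the screw spun idle in its hole by a quarter of a turn (hole reamed out) (value of joint pilot above 1.57 rad).
It fails at once if the nut driver tipped over (angle between driver_grip's own z axis and vertical above 0.6 rad).
It fails at once if another driver or the crockery shifted by more than 30 mm (distance of any of red_mid, blue_mid, mug_mid, bowl_mid from where it was at the start of the episode above 0.03 m).
It also fails if it takes over 72 s, if anything falls off the work surface, if the arm or the gripper's body presses on something with over 40 N, if the wrist force passes 120 N, or if a joint passes its speed limit or range.

## Robot

A 7-joint arm with a two-finger parallel gripper is mounted at the origin on the work surface. World frame = base frame: x ahead of the robot, y to its left, z up, the work surface at z = 0. Lengths are in m, angles in rad, forces in N, time in s.
With the tool pointing down it reaches from about 0.425 to 0.875 m from the base axis. Payload 4.7 kg.
Tool frame: the origin (TCP) lies on the centre line of the jaws, within the pads' length; the fingertips stand ahead of it and the grasp point (between the pads) lies 2 mm behind it (nose_length is the z of the fingertips in the tool frame, in m); z points along the fingers, y is the line along which they close (so a half turn about z gives the same grasp; the last joint's range is limited). The gripper opens to 87 mm and grips with 3 to 60 N. Pads are 19 mm wide; open, the fingers measure 117 mm over their backs; the gripper's body (75 mm by 190 mm) begins 51 mm behind the grasp point.
Start: joints at [-1.273, 0.321, -0.07, 1.45, 0.023, 1.371, -0.057], TCP at [0.182, 0.624, 0.202] pointing down, gripper open.
Joint ranges: [-2.86, 2.86], [-0.3, 2.09], [-1.38, 1.24], [0.06, 2.45], [-1.56, 4.7], [0.09, 2.05], [-2.69, 2.69]. Speed limits (rad/s): [2.57, 2.57, 3.14, 3.14, 3.14, 3.14, 3.14].

## Interface

Orientations are given as a rotation vector (axis times angle).
In Python, from bench import * gives the robot as it stands.
- The arm moves only by the tool send_rows, never from a script. Its arguments are lists of equal length, an entry for each row: "xyz": the shift along the tool's x, y, z in mm, a list of three; "dr": the turn, a rotation vector about the tool's x, y, z in rad, a list of three. A call has exactly 10 rows; each row is the pose to reach, as a shift and turn from the pose commanded when the call began, along the tool's axes at that moment; what a row does not reach only later rows make up. A row lasts 1/12 s, in which the tool goes at most 41.7 mm and 7.16 degrees, less where a joint would pass 70% of its speed; a pose out of reach is approached as far as the arm can. A call with a gripper value outside its range is refused whole. "jaw" is the finger opening in mm, from 0 to 87, set as the call begins (left out, the last holds). The fingers move at their own pace and stop on an object; "grip_force" is the grip in N (left out, the last holds). Time passes only in rows, so rows that repeat a pose let the fingers close, or fill a call up. It gives the time, the measured TCP pose, the force, the opening and the grip force at its end, in the units of the state.
- get_state(): the state, without advancing time (a new reading comes with each control period).
- get_image(name): name is "scene" or "top" or "wrist"; returns the picture (384x512x3 uint8, red, green, blue); there is no depth.
- calibration(name): a dict with "vfov" (degrees; the focal length in pixels is half the picture's height over the tangent of half this angle, whatever the lens; pixels are square), "cx", "cy" (the principal point, pixels), "k1" (the pictures are not rectified: a ray, as slopes to the right and down, at radius r is drawn at 1 + k1 r^2 times it, then the intrinsics apply), "rvec" (rotation vector, rad) and "tvec" (3), from world to camera coordinates, as OpenCV has them; the wrist camera has in their place "hand_eye" (4x4, takes a point from camera to tool coordinates, whose origin is the TCP and whose axes are the flange's). Camera axes: x right, y down, z forward; pixel columns grow to the right and rows downward; lengths in m; the calibration is good to about 2 mm. A picture is of the moment at which its call begins: read the wrist's pose just before it. calibration takes no time and is no camera call.
- close_job(): hands the job in; it is judged then, once.
The state is a dict: "time": time; "joint_positions": joint angles; "qd": joint speeds; "joint_torque": joint torques, N m; "position": TCP position; "tool_rot": TCP orientation; "ft_force": force on the tool from outside, world axes, zero at the start; "torque": the same for the moment, N m; "grip_width": opening from 0.0 (shut) to 1.0 (fully open); "grip_force": force on a finger pad.
Only numpy, scipy, OpenCV 4.12 (cv2) and the standard library are available. Lean on these libraries where they do the work, as an engineer would, in place of code of your own. Each camera call takes 0.05 s, during which the arm holds its last target. There are 200 camera calls.

## Working session

There is one attempt and no reset: what is moved stays moved. The work goes in short steps, Python scripts to look and compute and a tool call to move; the robot and the scene stay as the last step left them, time stands still between calls to the robot, and variables do not carry over. Pictures are saved under pics/ and viewed, at most 10 in all, crops included, and the job is handed in when it is done.

Besides the shell and the picture viewer there is one more tool, called after "Call:" by a JSON object that holds its "method" and its "body". send_rows: Moves the arm, as the interface text tells. Its arguments: {"type":"object","properties":{"xyz":{"type":"array"},"dr":{"type":"array"},"jaw":{"type":"number"},"grip_force":{"type":"number"}},"required":["xyz","dr"]}

```bash
mkdir -p pics; cat > h.py <<'E'
from bench import *
import numpy as np, cv2, json
from scipy.spatial.transform import Rotation as R
def K(c,shape=(384,512)):
    f=shape[0]/2/np.tan(np.radians(c['vfov'])/2); return f
def cam(name,st=None):
    c=calibration(name)
    if name=='wrist':
        st=st or get_state(); H=np.array(c['hand_eye']); T=np.eye(4)
        T[:3,:3]=R.from_rotvec(st['tool_rot']).as_matrix(); T[:3,3]=st['position']
        W=T@H; return c,W[:3,:3],W[:3,3]
    M=R.from_rotvec(np.ravel(c['rvec'])).as_matrix(); return c,M.T,-M.T@np.ravel(c['tvec'])
def ray(C,u,v):
    c,Rm,o=C; f=K(c); x=np.array([(u-c['cx'])/f,(v-c['cy'])/f]); s=x.copy()
    for _ in range(20): s=x/(1+c['k1']*(s@s))
    return o,Rm@np.array([s[0],s[1],1])
def onz(C,u,v,z):
    o,d=ray(C,u,v); return o+d*(z-o[2])/d[2]
def proj(C,p):
    c,Rm,o=C; q=Rm.T@(np.array(p)-o); s=q[:2]/q[2]; s=s*(1+c['k1']*(s@s)); return s*K(c)+[c['cx'],c['cy']]
def save(im,n): cv2.imwrite('pics/'+n,cv2.cvtColor(im,cv2.COLOR_RGB2BGR))
E
python3 - <<'E'
from h import *
s=get_state(); print(s)
for n in('scene','top','wrist'):
    im=get_image(n); np.save(n+'.npy',im); print(n,calibration(n), cam(n,s)[2])
a=np.hstack([np.load('scene.npy'),np.load('top.npy')]); save(cv2.resize(np.load('scene.npy'),(768,576)),'s1.png'); save(cv2.resize(np.load('top.npy'),(768,576)),'t1.png')
E
```

```text
{'time': 0.0, 'joint_positions': array([-1.2728798 ,  0.32180601, -0.07008346,  1.45166147,  0.02262328,
        1.37078191, -0.05688659]), 'qd': array([-0.00085395, -0.00036673,  0.00161952,  0.00139095, -0.00166074,
       -0.00082406,  0.0013353 ]), 'joint_torque': array([-2.66162806e-04, -4.91307592e+01, -4.04493660e-01, -3.12510073e+01,
       -6.40203897e-02,  4.41829709e-02,  1.87916321e-04]), 'position': array([0.18191034, 0.62342157, 0.20087936]), 'tool_rot': array([-4.44229227e-01, -3.10987890e+00,  2.92817272e-03]), 'ft_force': array([0.57515871, 0.38796156, 0.37725056]), 'torque': array([ 0.02445347,  0.03305574, -0.02055797]), 'grip_force': 0.0, 'grip_width': 0.9992071739491107}
scene {'vfov': 51.55471672017764, 'cx': 252.96511954061444, 'cy': 191.15566702411996, 'k1': -0.05081635104531569, 'rvec': array([ 2.05470214,  1.2011869 , -0.53387764]), 'tvec': array([-0.32166426, -0.2268238 ,  1.33081516])} [ 1.14683297 -0.26668492  0.7346014 ]
top {'vfov': 47.364649336579696, 'cx': 248.7145608648041, 'cy': 190.50437103813277, 'k1': 0.032404887069873864, 'rvec': array([ 2.13488303, -2.19476238,  0.10577131]), 'tvec': array([0.08419419, 0.55380791, 1.20696227])} [0.42758198 0.06282173 1.25848197]
wrist {'vfov': 59.13942074737998, 'cx': 256.9796640415462, 'cy': 193.48060296977297, 'k1': -0.06266430223736537, 'hand_eye': array([[ 5.86509612e-04, -9.65447576e-01, -2.60596687e-01,
         7.03331660e-02],
       [ 9.99999668e-01,  4.19046551e-04,  6.98174419e-04,
        -9.85405743e-05],
       [-5.64848658e-04, -2.60597010e-01,  9.65447502e-01,
        -1.82876436e-01],
       [ 0.00000000e+00,  0.00000000e+00,  0.00000000e+00,
         1.00000000e+00]])} [0.11443684 0.64335234 0.3837472 ]
```

View pics/s1.png

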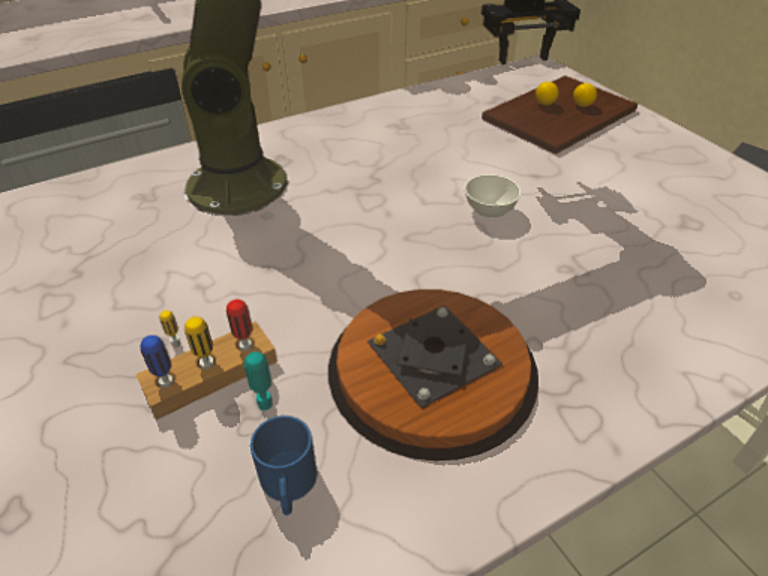

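View pics/t1.png

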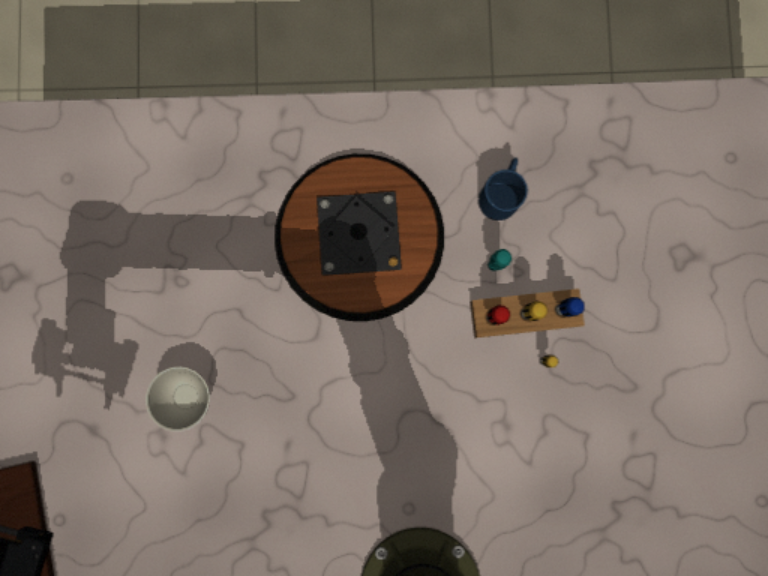

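The top view (768 wide) shows the yellow driver in the middle rack hole at about (537,311), and the brass screw at (393,262). There are decoys: a small yellow driver at (550,360) and a turquoise one at (499,260).

```bash
python3 - <<'E'
from h import *
T=cam('top');S=cam('scene')
im=np.load('top.npy');hs=cv2.cvtColor(im,cv2.COLOR_RGB2HSV)
def blobs(h,lo,hi,smin=120,vmin=60,amin=8):
    m=cv2.inRange(h,(lo,smin,vmin),(hi,255,255)); n,l,st,c=cv2.connectedComponentsWithStats(m); return [(st[i,4],c[i].round(1),st[i,:4]) for i in range(1,n) if st[i,4]>=amin],m
hS=cv2.cvtColor(np.load('scene.npy'),cv2.COLOR_RGB2HSV)
for nm,lo,hi in(('yel',18,32),('blue',100,125),('red',0,5),('tq',80,95)):
    for cn,hh,C in(('top',hs,T),('scene',hS,S)):
        for b in blobs(hh,lo,hi,130 if nm!='blue' else 100)[0]:
            if b[0]<800: print(nm,cn,b, 'z.12:',onz(C,*b[1],.12).round(3),'z.05:',onz(C,*b[1],.053).round(3))
# plate corners & rack quad via rays (eyeballed top pixels /1.5)
g=lambda x,y,z:onz(T,x/1.5,y/1.5,z)[:2].round(4)
print('rack',[g(*p,.034) for p in((472,301),(579,290),(584,325),(476,337))])
print('plate',[g(*p,.04) for p in((318,196),(396,191),(401,269),(322,275))], 'seatscrews',[g(*p,.05) for p in((325,204),(388,199),(393,262),(329,267))])
E
```

```text
yel top (np.int32(19), array([261.8, 174.2]), array([259, 172,   6,   6], dtype=int32)) z.12: [0.588 0.033 0.12 ] z.05: [0.598 0.031 0.053]
yel top (np.int32(128), array([358. , 206.8]), array([350, 201,  15,  13], dtype=int32)) z.12: [ 0.496 -0.214  0.12 ] z.05: [ 0.5   -0.23   0.053]
yel top (np.int32(50), array([367.6, 240.7]), array([364, 237,   8,   8], dtype=int32)) z.12: [ 0.408 -0.234  0.12 ] z.05: [ 0.407 -0.251  0.053]
yel scene (np.int32(52), array([346. ,  12.3]), array([334,  11,  25,   4], dtype=int32)) z.12: [-0.27   1.003  0.12 ] z.05: [-0.424  1.142  0.053]
yel scene (np.int32(22), array([309.3,  13.8]), array([307,  12,   6,   5], dtype=int32)) z.12: [-0.334  0.846  0.12 ] z.05: [-0.495  0.967  0.053]
yel scene (np.int32(27), array([201.4,  38.5]), array([199,  36,   6,   6], dtype=int32)) z.12: [-0.314  0.311  0.12 ] z.05: [-0.473  0.374  0.053]
yel scene (np.int32(27), array([177.1,  43.7]), array([175,  41,   6,   6], dtype=int32)) z.12: [-0.315  0.209  0.12 ] z.05: [-0.475  0.261  0.053]
yel scene (np.int32(193), array([364.2,  61.7]), array([357,  54,  16,  16]
[... 1908 characters left out ...]
], dtype=int32)) z.12: [ 0.518 -0.155  0.12 ] z.05: [ 0.45  -0.143  0.053]
tq top (np.int32(87), array([335.1, 172. ]), array([330, 167,  11,  11], dtype=int32)) z.12: [ 0.589 -0.159  0.12 ] z.05: [ 0.598 -0.172  0.053]
tq scene (np.int32(322), array([170.9, 251.7]), array([163, 235,  18,  38], dtype=int32)) z.12: [ 0.638 -0.172  0.12 ] z.05: [ 0.582 -0.161  0.053]
rack [array([ 0.5216, -0.115 ]), array([ 0.5367, -0.3145]), array([ 0.4714, -0.3198]), array([ 0.4545, -0.1195])]
plate [array([0.7284, 0.1683]), array([0.7338, 0.0205]), array([0.5848, 0.0157]), array([0.5777, 0.1637])] seatscrews [array([0.7103, 0.1546]), array([0.7164, 0.0363]), array([0.597 , 0.0305]), array([0.591 , 0.1496])]
```

```bash
cat >> h.py <<'E'
def go(p,a,st=None):
    """tool-frame shift/turn to world p with tool z down and tool y at heading a"""
    st=st or get_state(); R0=R.from_rotvec(st['tool_rot']).as_matrix()
    y=np.array([np.cos(a),np.sin(a),0]);z=np.array([0,0,-1.]);Rt=np.c_[np.cross(y,z),y,z]
    print('xyz',(R0.T@(np.array(p)-st['position'])*1000).round(1),'dr',R.from_matrix(R0.T@Rt).as_rotvec().round(3))
E
python3 - <<'E'
from h import *
go([.60,.10,.25],.08); go([.60,.25,.30],.6); print(np.degrees(0.1))
E
```

```text
xyz [-548.  -385.6  -48.3] dr [-1.000e-03  1.000e-03  1.207e+00]
xyz [-506.  -241.7  -98.5] dr [-0.001  0.001  0.687]
5.729577951308233
```

Call:
{"method": "send_rows", "body": {"xyz": [[-36,-17,-7],[-72,-35,-14],[-108,-52,-21],[-144,-69,-28],[-181,-86,-35],[-217,-104,-42],[-253,-121,-49],[-289,-138,-56],[-325,-155,-63],[-361,-173,-70]], "dr": [[0,0,0.1],[0,0,0.2],[0,0,0.3],[0,0,0.4],[0,0,0.5],[0,0,0.6],[0,0,0.7],[0,0,0.8],[0,0,0.9],[0,0,1.0]], "jaw": 55, "grip_force": 40}}

```text
time: 0.98
position: [0.4811, 0.3554, 0.2722]
tool_rot: [-1.887, -2.512, -0.0]
ft_force: [0.6, 1.1, -0.9]
grip_width: 0.628
grip_force: 0.0
```

```bash
python3 - <<'E'
from h import *
s=get_state();print(s['position'],s['joint_positions'].round(2))
go([.60,0.0,.14],.08)
E
```

```text
[0.48111857 0.35542358 0.27222865] [-0.91  0.19  0.27  1.49 -0.05  1.48 -0.36]
xyz [-374.5   15.1  132.1] dr [-0.    -0.     0.202]
```

Call:
{"method": "send_rows", "body": {"xyz": [[-35,1,14],[-69,3,28],[-104,5,42],[-138,6,56],[-173,8,70],[-207,9,84],[-242,10,98],[-276,11,112],[-310,12,127],[-344,13,142]], "dr": [[0,0,0.02],[0,0,0.04],[0,0,0.06],[0,0,0.08],[0,0,0.1],[0,0,0.12],[0,0,0.14],[0,0,0.16],[0,0,0.18],[0,0,0.2]]}}

```text
time: 1.82
position: [0.5901, 0.0291, 0.1293]
tool_rot: [-2.124, -2.315, -0.0]
ft_force: [-0.1, 0.2, -0.7]
grip_width: 0.629
grip_force: 0.0
```

```bash
python3 - <<'E'
from h import *
s=get_state();im=get_image('wrist');C=cam('wrist',s);np.save('w1.npy',im)
print(s['position'],s['joint_positions'].round(2),np.abs(s['qd']).max())
h=cv2.cvtColor(im,cv2.COLOR_RGB2HSV);m=cv2.inRange(h,(15,110,60),(35,255,255))
n,l,st,c=cv2.connectedComponentsWithStats(m)
for i in range(1,n):
    if st[i,4]>20: print(st[i],c[i],onz(C,*c[i],.05))
print(proj(C,[.598,.031,.053]))
save(cv2.resize(im,(768,576)),'w1.png')
E
```

```text
[0.59010944 0.02910039 0.12925142] [-0.52  0.26  0.5   1.71 -0.13  1.2   0.1 ] 0.6320651891205247
[198   0   7  24  56] [200.33928571  13.32142857] [0.53902158 0.15860003 0.05      ]
[ 187    0  111  125 5680] [229.45792254  59.57869718] [0.56202051 0.1286921  0.05      ]
[303   0  14  14  76] [308.97368421   4.13157895] [0.61562799 0.17140839 0.05      ]
[315   0  43  17 440] [336.01590909   7.25909091] [0.63513663 0.17127636 0.05      ]
[358   0  33  19 292] [375.18150685   8.46575342] [0.66340409 0.1735065  0.05      ]
[391   0  13  20  96] [397.72916667   7.30208333] [0.67967182 0.17616002 0.05      ]
[411   0  14  18  71] [419.61971831   5.78873239] [0.69556882 0.17909852 0.05      ]
[424   0  19  23 175] [433.48        11.64571429] [0.70655958 0.17643996 0.05      ]
[443   0  12  23 119] [448.72268908  11.01680672] [0.7179104  0.17831279 0.05      ]
[ 449    0   63  161 4433] [484.98195353  91.10151139] [0.75834164 0.12563952 0.05      ]
[458   2   7  25  49] [460.7755102   13.24489796] [0.72733268 0.17799167 0.05      ]
[488   5   8  17  40] [490.425  12.075] [0.75000592 0.18187839 0.05      ]
[498  18   7  10  21] [501.          23.42857143] [0.76002225 0.17524231 0.05      ]
[259 180  22  22 351] [269.53276353 190.17378917] [0.60065836 0.03293016 0.05      ]
[239 240  46  16 472] [260.29449153 247.16313559] [ 0.59770662 -0.0169107   0.05      ]
[291 240  19  16 132] [299.09848485 246.23484848] [ 0.63009403 -0.01329856  0.05      ]
[121 243  23  59 707] [129.62234795 272.87694484] [ 0.48697944 -0.05130785  0.05      ]
[370 242  24  60 749] [384.18024032 271.57810414] [ 0.70684142 -0.03097617  0.05      ]
[348 249   8   6  25] [352.28 250.72] [ 0.67562301 -0.0136785   0.05      ]
[362 248   7   8  45] [364.95555556 251.22222222] [ 0.68654513 -0.01327393  0.05      ]
[ 154  308  358   23 5185] [349.67868852 321.81697203] [ 0.68517756 -0.0835618   0.05      ]
[266.0992449  193.18763996]
```

View pics/w1.png

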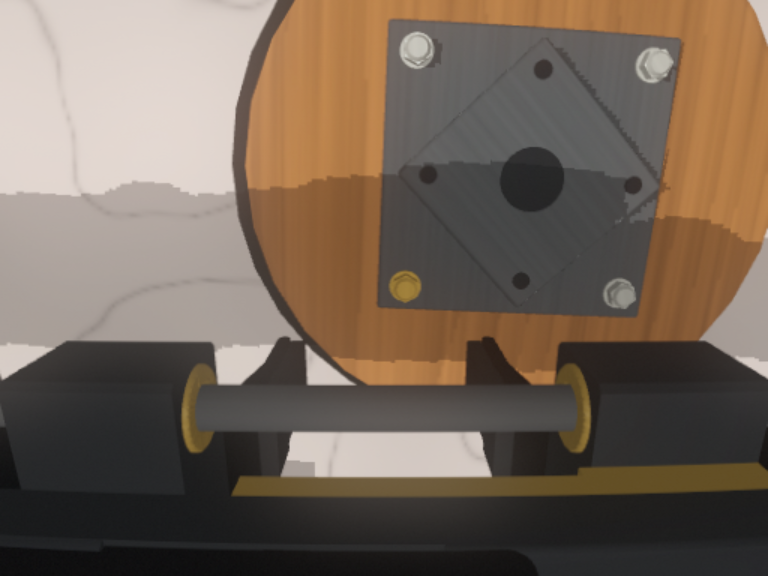

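The wrist view shows the brass screw at about (404,286) in the enlarged picture, which is (269.5,190) raw. It puts the screw near (0.6005, 0.032). I'll repeat the measurement with the arm settled.

```bash
python3 - <<'E'
from h import *
for k in range(4): get_image('wrist')
s=get_state();im=get_image('wrist');C=cam('wrist',s);np.save('w2.npy',im)
print(s['position'],np.abs(s['qd']).max())
h=cv2.cvtColor(im,cv2.COLOR_RGB2HSV);m=cv2.inRange(h,(15,110,60),(35,255,255))[165:215,245:295]
n,l,st,c=cv2.connectedComponentsWithStats(m);i=1+st[1:,4].argmax();u=c[i]+[245,165];print(st[i],u,onz(C,*u,.047))
save(cv2.resize(im[160:225,230:310],(800,600),interpolation=cv2.INTER_CUBIC),'w2.png')
s=get_state()
go([.495,-.14,.26],.08,s); go([.495,-.217,.24],.08,s)
E
```

```text
[0.58981782 0.03109292 0.1297292 ] 0.022710945346769866
[ 15  18  21  21 345] [269.87536232 192.63188406] [0.60099051 0.03203422 0.047     ]
xyz [-162.9 -109.8 -130.1] dr [ 0.    -0.001  0.009]
xyz [-239.6 -116.7 -110.2] dr [ 0.    -0.001  0.009]
```

View pics/w2.png

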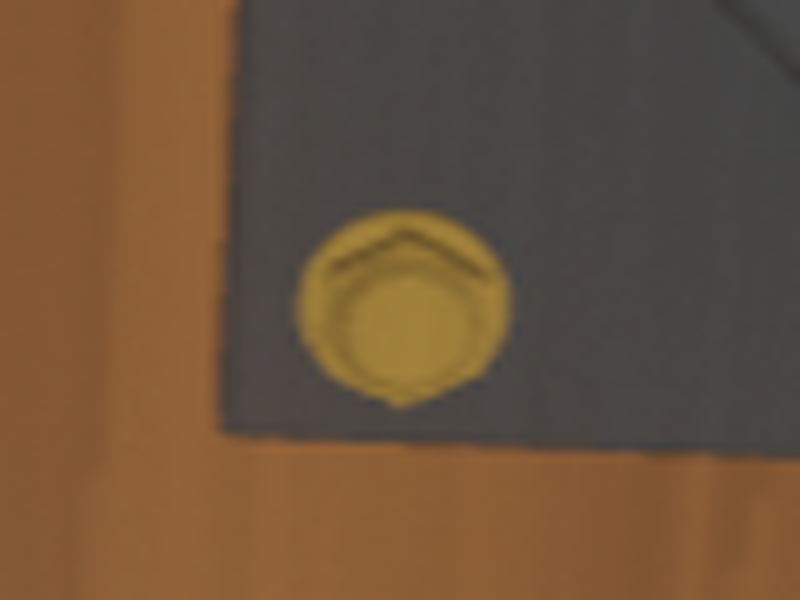

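The crop shows the screw's hexagon with vertices up and down, so its flats lie along the image's x axis (heading about 0.09). The flange centre is at about (270.5,193.5) raw and the top face at (270.7,195.2). Next I'll move over the driver.

Call:
{"method": "send_rows", "body": {"xyz": [[-3,-2,-35],[-8,-4,-70],[-14,-7,-105],[-40,-25,-120],[-70,-45,-128],[-100,-65,-130],[-130,-85,-130],[-163,-105,-130],[-190,-115,-120],[-215,-117,-110]], "dr": [[0,0,0],[0,0,0],[0,0,0],[0,0,0],[0,0,0],[0,0,0],[0,0,0],[0,0,0],[0,0,0],[0,0,0]]}}

```text
time: 2.95
position: [0.4915, -0.1947, 0.2416]
tool_rot: [2.12, 2.315, 0.006]
ft_force: [1.1, -0.8, 0.4]
grip_width: 0.633
grip_force: 0.0
```

```bash
python3 - <<'E'
from h import *
import copy
s2=get_state()
# screw estimates from w2 pose
s=copy.deepcopy(s2); s['position']=np.array([0.58981782,0.03109292,0.1297292]); s['tool_rot']=R.from_matrix(np.c_[[-np.sin(.089),np.cos(.089),0],[np.cos(.089),np.sin(.089),0],[0,0,-1]]).as_rotvec()
C=cam('wrist',s); print('flange',onz(C,270.5,193.5,.0455),'top',onz(C,270.7,195.2,.0515),onz(C,270.7,195.2,.0535))
for k in range(5): get_image('wrist')
s=get_state();im=get_image('wrist');C=cam('wrist',s);np.save('w3.npy',im)
print(s['position'],s['joint_positions'].round(2),np.abs(s['qd']).max())
h=cv2.cvtColor(im,cv2.COLOR_RGB2HSV)
for nm,lo,hi in(('y',20,32),('r',0,5),('b',100,125),('t',80,95)):
    m=cv2.inRange(h,(lo,120,50),(hi,255,255));n,l,st,c=cv2.connectedComponentsWithStats(m)
    for i in range(1,n):
        if st[i,4]>150: print(nm,st[i],c[i].round(1),onz(C,*c[i],.11).round(4))
save(cv2.resize(im,(768,576)),'w3.png')
E
```

```text
flange [0.60171772 0.03093382 0.0455    ] top [0.60162346 0.03113287 0.0515    ] [0.60148971 0.03167238 0.0535    ]
[ 0.49302953 -0.19162281  0.24045845] [-0.34  0.04  0.69  1.71 -0.02  1.4   0.44] 0.013662890047820187
y [ 243  180   34   42 1029] [259.2 201.9] [ 0.4981 -0.2132  0.11  ]
y [167 204  20  18 267] [176.2 212.7] [ 0.4184 -0.2315  0.11  ]
y [374 244  20  58 432] [386.3 274.6] [ 0.6371 -0.2799  0.11  ]
y [121 257  21  45 319] [127.7 285.6] [ 0.3691 -0.3169  0.11  ]
y [ 331  309  181   22 2788] [430.1 320. ] [ 0.6977 -0.3312  0.11  ]
y [155 317  37  14 311] [171.5 324.4] [ 0.416  -0.3599  0.11  ]
r [244 120  34  35 916] [260.3 137.1] [ 0.4934 -0.1513  0.11  ]
t [346 145  32  25 463] [360.4 155. ] [ 0.5884 -0.1591  0.11  ]
```

View pics/w3.png

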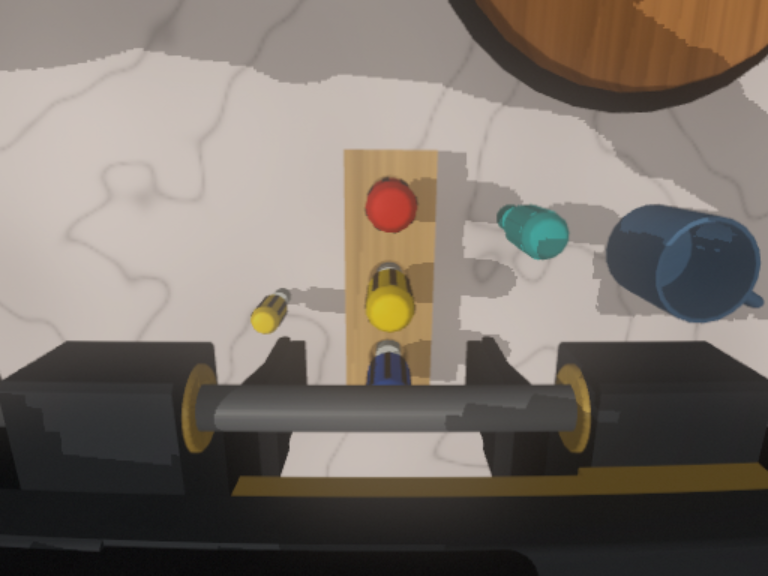

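The yellow driver's top circle is centred at (391,308) in the enlarged picture, and the rack is square to the image. The small yellow decoy at (268,315) and the turquoise one at (540,235) are clear of the fingers.

```bash
python3 - <<'E'
from h import *
s=get_state();C=cam('wrist',s);p=onz(C,260.5,205.3,.121);print(p)
try: print(nose_length)
except Exception as e: print(e)
a=.09; go([p[0],p[1],.085],a,s)
E
```

```text
[ 0.49939439 -0.21294246  0.121     ]
0.017
xyz [-22.1   4.1 155.4] dr [ 0.001 -0.001  0.001]
```

Call:
{"method": "send_rows", "body": {"xyz": [[-12,2,5],[-22,4,15],[-22,4,35],[-22,4,55],[-22,4,75],[-22,4,95],[-22,4,115],[-22,4,135],[-22,4,155],[-22,4,155]], "dr": [[0,0,0],[0,0,0],[0,0,0],[0,0,0],[0,0,0],[0,0,0],[0,0,0],[0,0,0],[0,0,0],[0,0,0]]}}

```text
time: 4.08
position: [0.4964, -0.212, 0.0815]
tool_rot: [-2.114, -2.316, 0.004]
ft_force: [-1.4, -0.4, -0.2]
grip_width: 0.63
grip_force: 0.0
```

Call:
{"method": "send_rows", "body": {"xyz": [[0,0,0],[0,0,0],[0,0,0],[0,0,0],[0,0,0],[0,0,0],[0,0,0],[0,0,0],[0,0,0],[0,0,0]], "dr": [[0,0,0],[0,0,0],[0,0,0],[0,0,0],[0,0,0],[0,0,0],[0,0,0],[0,0,0],[0,0,0],[0,0,0]], "jaw": 20, "grip_force": 50}}

```text
time: 4.92
position: [0.4989, -0.2157, 0.0861]
tool_rot: [2.122, 2.315, 0.002]
ft_force: [-0.1, -0.2, 6.4]
grip_width: 0.351
grip_force: 50.0
```

```bash
python3 - <<'E'
from h import *
s=get_state();print(s['position'],s['ft_force'],s['grip_width']*87,s['grip_force'],s['joint_positions'].round(2))
im=get_image('wrist');save(cv2.resize(im,(768,576)),'w4.png')
E
```

```text
[ 0.49889977 -0.21568469  0.08607146] [-0.10266522 -0.15955846  6.38008637] 30.524607669458305 50.00821352005005 [-0.27  0.21  0.71  1.88 -0.16  1.1   0.58]
```

View pics/w4.png

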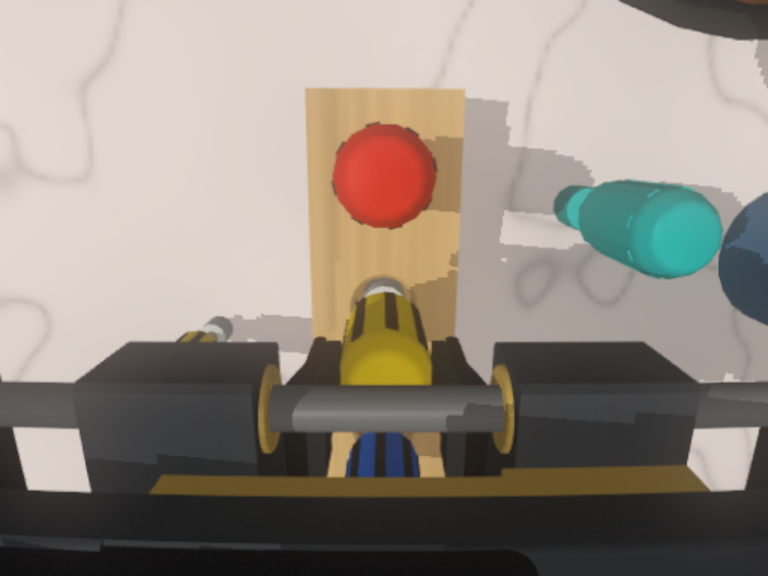

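The yellow driver is between the pads, with its handle centred at column 387 of 768, and the red, turquoise and blue ones are untouched. Now I'll lift it.

Call:
{"method": "send_rows", "body": {"xyz": [[0,0,-6],[0,0,-14],[0,0,-24],[0,0,-36],[0,0,-50],[0,0,-64],[0,0,-78],[0,0,-92],[0,0,-106],[0,0,-106]], "dr": [[0,0,0],[0,0,0],[0,0,0],[0,0,0],[0,0,0],[0,0,0],[0,0,0],[0,0,0],[0,0,0],[0,0,0]], "grip_force": 60}}

```text
time: 5.8
position: [0.4998, -0.2162, 0.1947]
tool_rot: [2.12, 2.312, 0.005]
ft_force: [0.6, -0.2, -1.2]
grip_width: 0.348
grip_force: 60.0
```

```bash
python3 - <<'E'
from h import *
s0=get_state();im=get_image('wrist');s=get_state();im=get_image('wrist');C=cam('wrist',s);np.save('w5.npy',im)
print(s['position'],s['ft_force'],s['grip_width']*87,s['joint_positions'].round(2))
H=np.linalg.inv(np.array(C[0]['hand_eye']))
def pt(p):
    q=(H@np.r_[p,1])[:3]; t=q[:2]/q[2]; t=t*(1+C[0]['k1']*(t@t)); return (t*K(C[0])+[C[0]['cx'],C[0]['cy']]).round(1)
for x in(0,.003):
  print(x,'mouth near',pt([x+.011,0,.073]),'socket top near',pt([x+.011,0,.051]),'mouth L/R',pt([x,-.011,.073]),pt([x,.011,.073]),'handle top c',pt([x,0,-.035]),'far',pt([x-.016,0,-.035]),'near',pt([x+.016,0,-.03]))
save(cv2.resize(im[130:290,180:340],(600,600),interpolation=cv2.INTER_CUBIC),'w5.png')
go([.6016,.0311,.19],.09,s)
E
```

```text
[ 0.49914649 -0.21584446  0.19304132] [-0.1896937   0.88674585 -1.75536044] 30.610550341436998 [-0.31  0.1   0.72  1.76 -0.07  1.3   0.51]
0 mouth near [256.  182.1] socket top near [255.9 189.1] mouth L/R [242.  195.7] [270.  195.7] handle top c [255.4 256. ] far [255.5 285.7] near [255.5 220.8]
0.003 mouth near [256.  178.3] socket top near [255.9 185. ] mouth L/R [241.9 192. ] [270. 192.] handle top c [255.4 250.2] far [255.5 280.3] near [255.5 214.9]
xyz [237.1 123.5   3.3] dr [ 0.004  0.001 -0.003]
```

View pics/w5.png

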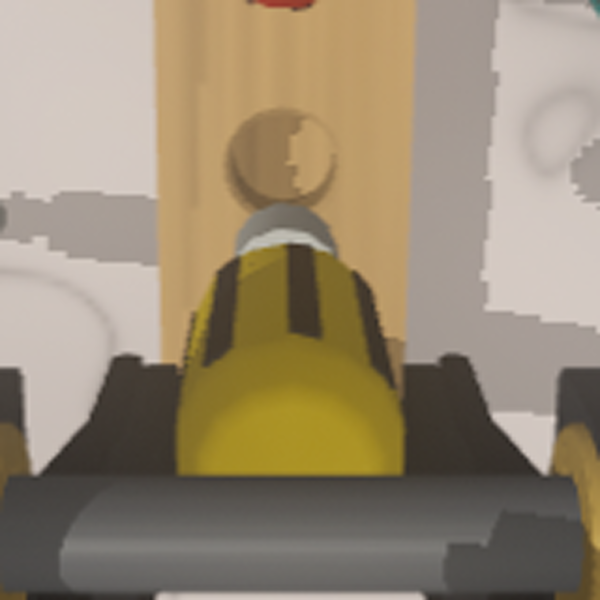

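In the crop the socket mouth's near edge is at about (256.8,183) raw, so the mouth sits roughly (-1, +0.6) mm off the tool axis. The empty hole is visible at (255,171). Now I'll carry the driver to the screw, winding the wrist back as it goes.

Call:
{"method": "send_rows", "body": {"xyz": [[20,8,-2],[45,20,-3],[70,33,-3],[95,46,-3],[120,60,-3],[145,74,-3],[170,87,-3],[195,100,-3],[218,112,-3],[238,123,-3]], "dr": [[0,0,-0.12],[0,0,-0.24],[0,0,-0.36],[0,0,-0.48],[0,0,-0.6],[0,0,-0.72],[0,0,-0.84],[0,0,-0.96],[0,0,-1.08],[0,0,-1.2]]}}

```text
time: 6.73
position: [0.5995, 0.0348, 0.1925]
tool_rot: [-0.432, -3.109, 0.0]
ft_force: [1.5, 1.0, -1.7]
grip_width: 0.351
grip_force: 60.0
```

Call:
{"method": "send_rows", "body": {"xyz": [[0,0,0],[0,0,0],[0,0,0],[0,0,0],[0,0,0],[0,0,0],[0,0,0],[0,0,0],[0,0,0],[0,0,0]], "dr": [[0,0,-0.12],[0,0,-0.24],[0,0,-0.36],[0,0,-0.48],[0,0,-0.6],[0,0,-0.72],[0,0,-0.84],[0,0,-0.96],[0,0,-1.08],[0,0,-1.2]]}}

```text
time: 7.57
position: [0.599, 0.0324, 0.1925]
tool_rot: [1.397, -2.811, -0.001]
ft_force: [0.3, 0.6, -0.9]
grip_width: 0.351
grip_force: 60.0
```

```bash
cat >> h.py <<'E'
def heading(s):
    y=R.from_rotvec(s['tool_rot']).as_matrix()[:,1]; return np.arctan2(y[1],y[0])
E
python3 - <<'E'
from h import *
get_image('wrist');s=get_state();a=heading(s);print(s['position'],a,s['joint_positions'].round(2),s['ft_force'])
Rt=R.from_rotvec(s['tool_rot']).as_matrix()
off=Rt@np.array([-.001,.0006,0]);print('tilt',Rt[:,2].round(4))
go(np.array([.6016,.0311,.16])-off,a,s)
E
```

```text
[0.59908013 0.03240745 0.19252277] 2.498228651594877 [-0.37  0.22  0.32  1.6  -0.07  1.33  2.46] [-0.53594681  0.87755769 -2.18231448]
tilt [-2.3e-03 -4.0e-04 -1.0e+00]
xyz [ 0.5 -3.5 32.5] dr [ 0.002 -0.002  0.   ]
```

Call:
{"method": "send_rows", "body": {"xyz": [[0.2,-1,6],[0.5,-3,14],[0.5,-3.5,22],[0.5,-3.5,30],[0.5,-3.5,38],[0.5,-3.5,46],[0.5,-3.5,52],[0.5,-3.5,56],[0.5,-3.5,58],[0.5,-3.5,58]], "dr": [[0,0,0],[0,0,0],[0.002,-0.002,0],[0.002,-0.002,0],[0.002,-0.002,0],[0.002,-0.002,0],[0.002,-0.002,0],[0.002,-0.002,0],[0.002,-0.002,0],[0.002,-0.002,0]]}}

```text
time: 8.45
position: [0.6021, 0.03, 0.1355]
tool_rot: [-1.388, 2.816, -0.001]
ft_force: [0.7, 0.1, -1.6]
grip_width: 0.35
grip_force: 60.0
```

```bash
python3 - <<'E'
from h import *
S=cam('scene');im=get_image('scene');get_image('wrist')
s=get_state();a=heading(s);print(s['position'],a,s['ft_force'],s['torque'])
u=proj(S,[.6016,.0311,.053]).round().astype(int);print(u)
save(cv2.resize(im[u[1]-60:u[1]+30,u[0]-60:u[0]+60],(800,600),interpolation=cv2.INTER_CUBIC),'s2.png')
Rt=R.from_rotvec(s['tool_rot']).as_matrix()
go(np.array([.6016,.0311,.127])-Rt@np.array([-.001,.0006,0]),a,s)
E
```

```text
[0.60265971 0.02994831 0.13632846] 2.486906552557755 [-0.17059295 -0.81924812 -2.21753848] [ 0.08826009  0.03077982 -0.04928791]
[252 225]
xyz [0.8 1.  9.3] dr [-0.002  0.003  0.   ]
```

View pics/s2.png

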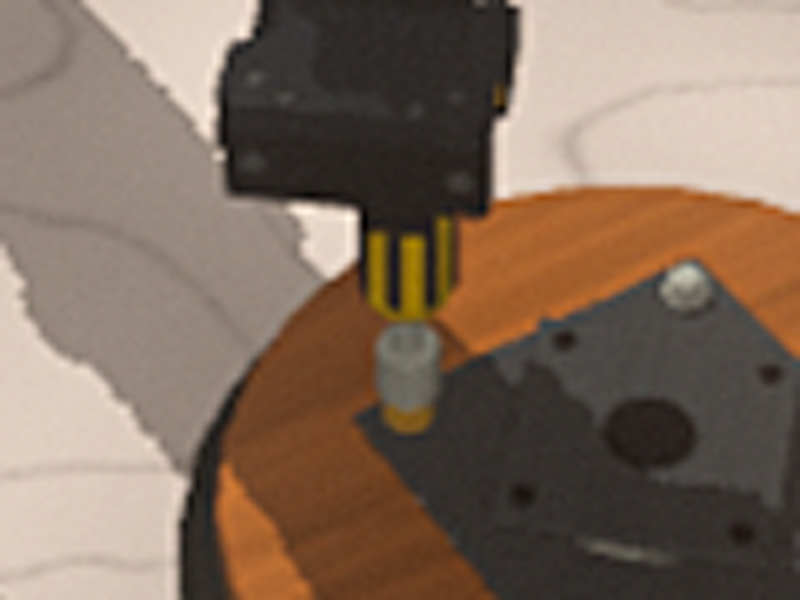

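The socket stands directly over the brass screw: both are at about column 408 in the crop. I'll lower it gently.

Call:
{"method": "send_rows", "body": {"xyz": [[0.3,0.3,2],[0.5,0.5,4],[0.5,0.5,6],[0.5,0.5,7],[0.5,0.5,8],[0.5,0.5,9],[0.5,0.5,9.5],[0.5,0.5,10],[0.5,0.5,10.5],[0.5,0.5,10.5]], "dr": [[0,0,0],[0,0,0],[0,0,0],[0,0,0],[0,0,0],[0,0,0],[0,0,0],[0,0,0],[0,0,0],[0,0,0]]}}

```text
time: 9.38
position: [0.6024, 0.0303, 0.1269]
tool_rot: [-1.387, 2.813, -0.001]
ft_force: [-1.3, 0.9, 7.0]
grip_width: 0.348
grip_force: 60.0
```

Call:
{"method": "send_rows", "body": {"xyz": [[0,0,0.3],[0,0,0.6],[0,0,0.9],[0,0,1.2],[0,0,1.2],[0,0,1.2],[0,0,1.2],[0,0,1.2],[0,0,1.2],[0,0,1.2]], "dr": [[0,0,0],[0,0,0],[0,0,0],[0,0,0],[0,0,0],[0,0,0],[0,0,0],[0,0,0],[0,0,0],[0,0,0]]}}

```text
time: 10.22
position: [0.6028, 0.0306, 0.1267]
tool_rot: [-1.387, 2.812, -0.001]
ft_force: [-1.9, 0.6, 8.9]
grip_width: 0.352
grip_force: 60.0
```

Call:
{"method": "send_rows", "body": {"xyz": [[0,0,0.5],[0,0,1.0],[0,0,1.5],[0,0,2.0],[0,0,2.5],[0,0,3],[0,0,3.5],[0,0,4],[0,0,4],[0,0,4]], "dr": [[0,0,0],[0,0,0],[0,0,0],[0,0,0],[0,0,0],[0,0,0],[0,0,0],[0,0,0],[0,0,0],[0,0,0]]}}

```text
time: 11.05
position: [0.6044, 0.0316, 0.126]
tool_rot: [-1.386, 2.808, -0.001]
ft_force: [-4.4, 1.9, 22.9]
grip_width: 0.349
grip_force: 60.0
```

```bash
python3 - <<'E'
from h import *
for k in range(3):
    get_image('wrist');s=get_state();print(s['position'],heading(s),s['ft_force'],s['torque'],R.from_rotvec(s['tool_rot']).as_matrix()[:,2])
E
```

```text
[0.60436089 0.03162191 0.12595146] 2.4876839642738164 [-5.34438886  2.31497769 22.09499743] [ 0.73507381  1.53958516 -0.0154269 ] [ 0.00967102  0.00406738 -0.99994496]
[0.60435841 0.03163148 0.12595641] 2.4876755554738934 [-5.13553799  2.21260731 22.50349812] [0.76285308 1.59319594 0.01603595] [ 0.00968788  0.0040793  -0.99994475]
[0.60437845 0.03162928 0.1259509 ] 2.487670457157865 [-3.78778825  2.20223998 22.05502589] [0.7803373  1.57009949 0.01849182] [ 0.00972521  0.00407731 -0.9999444 ]
```

Call:
{"method": "send_rows", "body": {"xyz": [[0.5,0.5,0],[1.0,0.9,0],[1.5,1.3,0],[1.9,1.7,0],[1.9,1.7,0],[1.9,1.7,0],[1.9,1.7,0],[1.9,1.7,0],[1.9,1.7,0],[1.9,1.7,0]], "dr": [[0,0,0],[0,0,0],[0,0,0],[0,0,0],[0,0,0.08],[0,0,0.16],[0,0,0.24],[0,0,0.32],[0,0,0.4],[0,0,0.48]]}}

```text
time: 12.03
position: [0.6015, 0.0309, 0.1245]
tool_rot: [-0.673, 3.059, 0.002]
ft_force: [-2.3, 1.9, 15.6]
grip_width: 0.347
grip_force: 60.0
```

```bash
cat > st.py <<'E'
from h import *
get_image('wrist');s=get_state();print(s['position'].round(4),round(heading(s),3),s['ft_force'].round(1),s['torque'].round(2),R.from_rotvec(s['tool_rot']).as_matrix()[:,2].round(4),'j7',s['joint_positions'][6].round(2),'t',s['time'])
E
python3 st.py
```

```text
[0.6015 0.0309 0.1245] 2.0 [-2.2  1.6 15.7] [0.72 0.89 0.07] [ 0.0087  0.0035 -1.    ] j7 1.99 t 12.0833
```

Call:
{"method": "send_rows", "body": {"xyz": [[0,0,0.5],[0,0,1.0],[0,0,1.0],[0,0,1.0],[0,0,1.0],[0,0,1.0],[0,0,1.0],[0,0,1.0],[0,0,1.0],[0,0,1.0]], "dr": [[0,0,0],[0,0,0.06],[0,0,0.12],[0,0,0.18],[0,0,0.24],[0,0,0.3],[0,0,0.36],[0,0,0.42],[0,0,0.48],[0,0,0.48]]}}

```text
time: 12.92
position: [0.6024, 0.0305, 0.1241]
tool_rot: [0.072, 3.13, 0.005]
ft_force: [-1.4, 0.9, 16.6]
grip_width: 0.348
grip_force: 60.0
```

```bash
python3 st.py
```

```text
[0.6024 0.0304 0.1241] 1.527 [-2.6  1.4 17. ] [0.45 0.57 0.08] [ 0.0105  0.0031 -0.9999] j7 1.53 t 12.9667
```

Call:
{"method": "send_rows", "body": {"xyz": [[0,0,0.3],[0,0,0.6],[0,0,0.6],[0,0,0.6],[0,0,0.6],[0,0,0.6],[0,0,0.6],[0,0,0.6],[0,0,0.6],[0,0,0.6]], "dr": [[0,0,0],[0,0,0.06],[0,0,0.12],[0,0,0.18],[0,0,0.24],[0,0,0.3],[0,0,0.36],[0,0,0.36],[0,0,0.36],[0,0,0.36]]}}

```text
time: 13.8
position: [0.6026, 0.0298, 0.1234]
tool_rot: [0.628, 3.068, 0.007]
ft_force: [-1.9, 1.1, 18.0]
grip_width: 0.35
grip_force: 60.0
```

```bash
python3 st.py; python3 - <<'E'
from h import *
im=get_image('scene');u=(252,225)
save(cv2.resize(im[u[1]-60:u[1]+30,u[0]-60:u[0]+60],(800,600),interpolation=cv2.INTER_CUBIC),'s3.png')
E
```

```text
[0.6026 0.0298 0.1234] 1.167 [-2.   0.3 17. ] [0.27 0.44 0.03] [ 0.0109  0.0025 -0.9999] j7 1.19 t 13.85
```

View pics/s3.png

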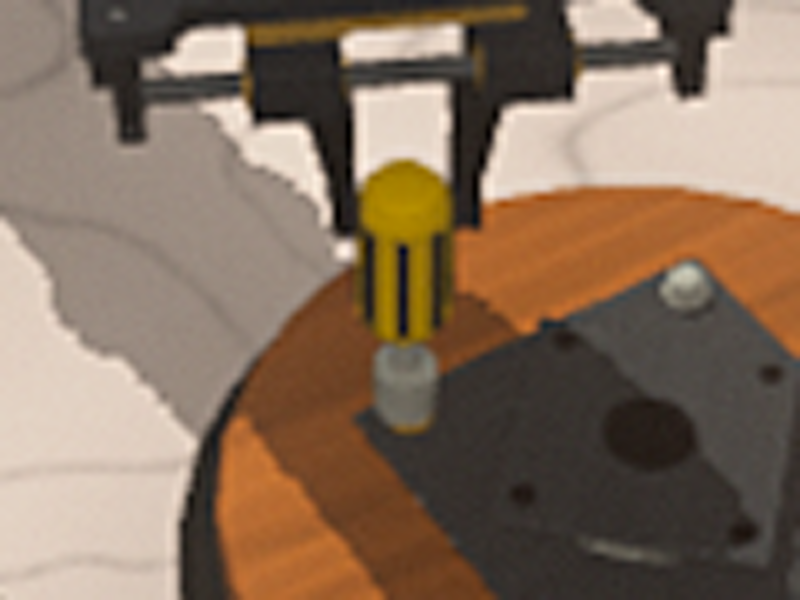

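The socket now covers the screw down to a thin brass rim at (408,430) in the crop. The pose suggests it sits about 2 mm off in x, so I'll recentre it and turn it back a little under pressure, so the hexagon can drop in.

Call:
{"method": "send_rows", "body": {"xyz": [[0.5,0,0],[1.0,0,0],[1.5,0,0],[2.0,0,0],[2,0,0],[2,0,0],[2,0,0],[2,0,0],[2,0,0],[2,0,0]], "dr": [[0,0,0],[0,0,0],[0,0,0],[0,0,0],[0,0,0],[0,0,0],[0,0,-0.05],[0,0,-0.1],[0,0,-0.15],[0,0,-0.2]]}}

```text
time: 14.73
position: [0.6008, 0.0311, 0.1227]
tool_rot: [0.315, 3.115, 0.006]
ft_force: [0.8, 2.9, 2.7]
grip_width: 0.35
grip_force: 60.0
```

```bash
python3 st.py
```

```text
[0.5996 0.0316 0.1213] 1.372 [1.1 2.8 1.3] [ 0.93 -0.13 -0.02] [ 0.0083  0.0033 -1.    ] j7 1.38 t 14.7833
```

It dropped in: z fell to 0.1213 and the force went off. Now I'll press it fully on.

Call:
{"method": "send_rows", "body": {"xyz": [[0,0,1],[0,0,2],[0,0,3],[0,0,4],[0,0,5],[0,0,5.5],[0,0,5.5],[0,0,5.5],[0,0,5.5],[0,0,5.5]], "dr": [[0,0,0],[0,0,0],[0,0,0],[0,0,0],[0,0,0],[0,0,0],[0,0,0],[0,0,0],[0,0,0],[0,0,0]]}}

```text
time: 15.62
position: [0.6021, 0.0314, 0.1193]
tool_rot: [0.319, 3.112, 0.008]
ft_force: [-1.1, 2.3, 24.8]
grip_width: 0.347
grip_force: 60.0
```

```bash
python3 st.py
```

```text
[0.6021 0.0314 0.1194] 1.366 [-1.9  1.6 24.5] [ 0.64  0.39 -0.04] [ 0.0138  0.0036 -0.9999] j7 1.38 t 15.6667
```

Call:
{"method": "send_rows", "body": {"xyz": [[0,0,0.1],[0,0,0.2],[0,0,0.2],[0,0,0.3],[0,0,0.3],[0,0,0.4],[0,0,0.5],[0,0,0.5],[0,0,0.6],[0,0,0.7]], "dr": [[0,0,0.1],[0,0,0.2],[0,0,0.3],[0,0,0.4],[0,0,0.5],[0,0,0.6],[0,0,0.7],[0,0,0.8],[0,0,0.9],[0,0,1.0]]}}

```text
time: 16.5
position: [0.6016, 0.03, 0.1187]
tool_rot: [1.782, 2.577, 0.014]
ft_force: [-2.9, 0.3, 27.4]
grip_width: 0.345
grip_force: 60.1
```

```bash
python3 st.py
```

```text
[0.6016 0.03   0.1186] 0.356 [-4.1 -0.1 27.9] [0.01 1.   0.04] [ 0.0122  0.0022 -0.9999] j7 0.41 t 16.55
```

Call:
{"method": "send_rows", "body": {"xyz": [[0,0,0.1],[0,0,0.2],[0,0,0.2],[0,0,0.3],[0,0,0.3],[0,0,0.4],[0,0,0.5],[0,0,0.5],[0,0,0.6],[0,0,0.6]], "dr": [[0,0,0.1],[0,0,0.2],[0,0,0.3],[0,0,0.4],[0,0,0.5],[0,0,0.6],[0,0,0.7],[0,0,0.8],[0,0,0.9],[0,0,1.0]]}}

```text
time: 17.38
position: [0.6015, 0.0312, 0.118]
tool_rot: [2.805, 1.411, 0.019]
ft_force: [-3.6, 2.4, 28.8]
grip_width: 0.351
grip_force: 60.2
```

```bash
python3 st.py
```

```text
[0.6016 0.0312 0.118 ] -0.644 [-3.8  2.  29.1] [ 0.7   1.2  -0.02] [ 0.0117  0.0041 -0.9999] j7 -0.54 t 17.4333
```

Call:
{"method": "send_rows", "body": {"xyz": [[0,0,0.1],[0,0,0.2],[0,0,0.2],[0,0,0.3],[0,0,0.3],[0,0,0.4],[0,0,0.5],[0,0,0.5],[0,0,0.6],[0,0,0.6]], "dr": [[0,0,0.1],[0,0,0.2],[0,0,0.3],[0,0,0.4],[0,0,0.5],[0,0,0.6],[0,0,0.7],[0,0,0.8],[0,0,0.9],[0,0,1.0]]}}

```text
time: 18.27
position: [0.6026, 0.0302, 0.1174]
tool_rot: [-3.137, 0.107, -0.022]
ft_force: [-1.6, 0.8, 27.7]
grip_width: 0.349
grip_force: 60.1
```

```bash
python3 st.py
```

```text
[0.6027 0.0302 0.1174] -1.644 [-1.8  1.4 27.6] [0.47 0.5  0.01] [ 0.0139  0.0023 -0.9999] j7 -1.46 t 18.3167
```

Call:
{"method": "send_rows", "body": {"xyz": [[0,0,0.1],[0,0,0.2],[0,0,0.2],[0,0,0.3],[0,0,0.3],[0,0,0.4],[0,0,0.5],[0,0,0.5],[0,0,0.6],[0,0,0.6]], "dr": [[0,0,0.1],[0,0,0.2],[0,0,0.3],[0,0,0.4],[0,0,0.5],[0,0,0.6],[0,0,0.7],[0,0,0.8],[0,0,0.9],[0,0,1.0]]}}

```text
time: 19.15
position: [0.6014, 0.0282, 0.1167]
tool_rot: [-2.699, 1.598, -0.015]
ft_force: [-4.3, -0.2, 31.0]
grip_width: 0.347
grip_force: 60.0
```

```bash
python3 st.py
```

```text
[0.6014 0.0282 0.1166] -2.645 [-3.1 -0.6 32.3] [-0.05  1.33  0.01] [ 1.080e-02 -5.000e-04 -9.999e-01] j7 -2.36 t 19.2
```

z has fallen 2.8 mm since engagement and the wrist is near its limit. I'll lift off, wind back 120°, and re-seat.

Call:
{"method": "send_rows", "body": {"xyz": [[0,0,-4],[0,0,-8],[0,0,-12],[0,0,-16],[0,0,-20],[0,0,-25],[0,0,-30],[0,0,-30],[0,0,-30],[0,0,-30]], "dr": [[0,0,-0.03],[0,0,-0.05],[0,0,-0.05],[0,0,-0.05],[0,0,-0.05],[0,0,-0.05],[0,0,-0.17],[0,0,-0.29],[0,0,-0.41],[0,0,-0.53]]}}

```text
time: 20.03
position: [0.5967, 0.0297, 0.1407]
tool_rot: [-3.033, 0.818, -0.003]
ft_force: [-0.7, -0.3, -1.5]
grip_width: 0.349
grip_force: 60.0
```

Call:
{"method": "send_rows", "body": {"xyz": [[0,0,0],[0,0,0],[0,0,0],[0,0,0],[0,0,0],[0,0,0],[0,0,0],[0,0,0],[0,0,0],[0,0,0]], "dr": [[0,0,-0.12],[0,0,-0.24],[0,0,-0.36],[0,0,-0.48],[0,0,-0.6],[0,0,-0.72],[0,0,-0.84],[0,0,-0.96],[0,0,-1.08],[0,0,-1.2]]}}

```text
time: 20.87
position: [0.5967, 0.0295, 0.1405]
tool_rot: [2.965, 1.037, 0.002]
ft_force: [0.5, 0.2, -0.9]
grip_width: 0.35
grip_force: 60.0
```

Call:
{"method": "send_rows", "body": {"xyz": [[0,0,0],[0,0,0],[0,0,0],[0,0,0],[0,0,0],[0,0,0],[0,0,0],[0,0,0],[0,0,0],[0,0,0]], "dr": [[0,0,-0.12],[0,0,-0.24],[0,0,-0.36],[0,0,-0.42],[0,0,-0.42],[0,0,-0.42],[0,0,-0.42],[0,0,-0.42],[0,0,-0.42],[0,0,-0.42]]}}

```text
time: 21.7
position: [0.5973, 0.0302, 0.1406]
tool_rot: [2.688, 1.624, 0.004]
ft_force: [-0.2, 0.0, -1.3]
grip_width: 0.354
grip_force: 60.0
```

```bash
python3 st.py; python3 - <<'E'
from h import *
s=get_state();a=heading(s);im=get_image('wrist')
Rt=R.from_rotvec(s['tool_rot']).as_matrix()
go(np.array([.6016,.0311,.126])-Rt@np.array([-.001,.0006,0]),a,s)
save(cv2.resize(im[120:280,180:340],(600,600),interpolation=cv2.INTER_CUBIC),'w6.png')
E
```

```text
[0.5973 0.0302 0.1406] -0.483 [-0.5  0.2 -2.2] [-0.13  0.06  0.05] [ 2.8e-03  3.0e-04 -1.0e+00] j7 -0.4 t 21.75
xyz [ 3.8  2.8 14.6] dr [ 0.002 -0.002  0.   ]
```

View pics/w6.png

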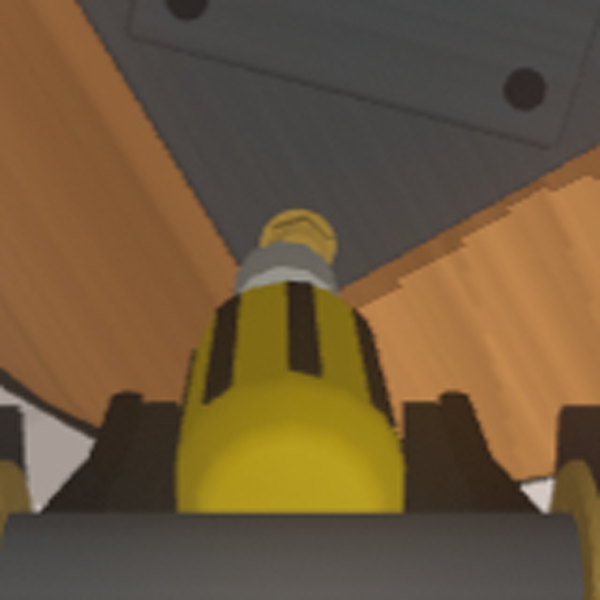

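The crop shows the screw just beyond the socket, at about (298,232), with its hex vertex pointing roughly up the image. It is about 2.5 mm to the right, matching the computed shift. I'll re-seat it with care.

Call:
{"method": "send_rows", "body": {"xyz": [[1.9,1.4,2],[3.8,2.8,6],[3.8,2.8,10],[3.8,2.8,13],[3.8,2.8,15],[3.8,2.8,17],[3.8,2.8,18.5],[3.8,2.8,20],[3.8,2.8,20],[3.8,2.8,20]], "dr": [[0,0,0],[0,0,0],[0,0,0],[0,0,0],[0,0,0],[0,0,0],[0,0,0],[0,0,0],[0,0,0],[0,0,0]]}}

```text
time: 22.63
position: [0.6016, 0.0322, 0.1207]
tool_rot: [2.687, 1.625, 0.004]
ft_force: [0.2, 0.7, -1.1]
grip_width: 0.35
grip_force: 60.0
```

```bash
python3 st.py
```

```text
[0.6016 0.0322 0.1207] -0.483 [ 0.2  0.  -1.2] [-0.13  0.09 -0.01] [ 2.9e-03  4.0e-04 -1.0e+00] j7 -0.39 t 22.6833
```

It slid on with no force. Pressing.

Call:
{"method": "send_rows", "body": {"xyz": [[0,0,2],[0,0,4],[-0.5,-0.3,5],[-1,-0.6,6],[-1.5,-0.9,7],[-2,-1.2,8],[-2.5,-1.5,9],[-2.5,-1.5,9.5],[-2.5,-1.5,9.5],[-2.5,-1.5,9.5]], "dr": [[0,0,0],[0,0,0],[0,0,0],[0,0,0],[0,0,0],[0,0,0],[0,0,0],[0,0,0],[0,0,0],[0,0,0]]}}

```text
time: 23.52
position: [0.6024, 0.0322, 0.1169]
tool_rot: [2.687, 1.626, 0.017]
ft_force: [-3.9, 2.1, 23.9]
grip_width: 0.349
grip_force: 60.2
```

```bash
python3 st.py
```

```text
[0.6024 0.0321 0.1168] -0.482 [-3.9  2.4 23.7] [0.51 1.5  0.05] [ 0.0099  0.0047 -0.9999] j7 -0.39 t 23.5667
```

Call:
{"method": "send_rows", "body": {"xyz": [[0,0,0.1],[0,0,0.2],[0,0,0.3],[0,0,0.4],[0,0,0.5],[0,0,0.6],[0,0,0.6],[0,0,0.7],[0,0,0.7],[0,0,0.7]], "dr": [[0,0,0.1],[0,0,0.2],[0,0,0.3],[0,0,0.4],[0,0,0.5],[0,0,0.6],[0,0,0.7],[0,0,0.8],[0,0,0.9],[0,0,0.9]]}}

```text
time: 24.4
position: [0.6039, 0.0311, 0.1163]
tool_rot: [-3.127, -0.288, -0.021]
ft_force: [-2.1, 0.2, 23.2]
grip_width: 0.351
grip_force: 60.1
```

```bash
python3 st.py
```

```text
[0.6039 0.0311 0.1163] -1.384 [-1.9  0.3 22.2] [0.14 0.66 0.08] [ 0.0128  0.0029 -0.9999] j7 -1.22 t 24.45
```

Call:
{"method": "send_rows", "body": {"xyz": [[0,0,0.2],[0,0,0.4],[0,0,0.6],[0,0,0.7],[0,0,0.8],[0,0,0.8],[0,0,0.8],[0,0,0.8],[0,0,0.8],[0,0,0.8]], "dr": [[0,0,0.1],[0,0,0.2],[0,0,0.3],[0,0,0.4],[0,0,0.5],[0,0,0.5],[0,0,0.5],[0,0,0.5],[0,0,0.5],[0,0,0.5]]}}

```text
time: 25.28
position: [0.604, 0.0295, 0.1159]
tool_rot: [-3.1, 0.488, -0.02]
ft_force: [-2.6, -1.2, 26.7]
grip_width: 0.349
grip_force: 60.0
```

```bash
python3 st.py
```

```text
[0.6041 0.0294 0.1159] -1.883 [-2.9 -1.9 25.8] [-0.39  0.88  0.02] [ 0.0131  0.0012 -0.9999] j7 -1.68 t 25.3333
```

Call:
{"method": "send_rows", "body": {"xyz": [[0,0,0.1],[0,0,0.2],[0,0,0.3],[0,0,0.4],[0,0,0.4],[0,0,0.4],[0,0,0.4],[0,0,0.4],[0,0,0.4],[0,0,0.4]], "dr": [[0,0,0.1],[0,0,0.2],[0,0,0.3],[0,0,0.4],[0,0,0.4],[0,0,0.4],[0,0,0.4],[0,0,0.4],[0,0,0.4],[0,0,0.4]]}}

```text
time: 26.17
position: [0.6033, 0.0283, 0.1157]
tool_rot: [-2.94, 1.095, -0.017]
ft_force: [-4.2, -2.5, 29.0]
grip_width: 0.349
grip_force: 60.0
```

```bash
python3 st.py
```

```text
[0.6033 0.0283 0.1157] -2.284 [-4.7 -1.9 29. ] [-0.66  1.52  0.02] [ 1.150e-02 -1.000e-04 -9.999e-01] j7 -2.03 t 26.2167
```

z has nearly stopped falling while the force rises, so the flange is home. I'll lift off and unwind.

Call:
{"method": "send_rows", "body": {"xyz": [[0,0,-5],[0,0,-10],[0,0,-16],[0,0,-24],[0,0,-34],[0,0,-46],[0,0,-58],[0,0,-70],[0,0,-82],[0,0,-82]], "dr": [[0,0,-0.03],[0,0,-0.05],[0,0,-0.05],[0,0,-0.05],[0,0,-0.16],[0,0,-0.28],[0,0,-0.4],[0,0,-0.52],[0,0,-0.64],[0,0,-0.76]]}}

```text
time: 27.05
position: [0.6002, 0.0306, 0.1937]
tool_rot: [-3.14, -0.084, -0.01]
ft_force: [0.5, -0.1, -1.1]
grip_width: 0.349
grip_force: 60.0
```

Call:
{"method": "send_rows", "body": {"xyz": [[0,0,0],[0,0,0],[0,0,0],[0,0,0],[0,0,0],[0,0,0],[0,0,0],[0,0,0],[0,0,0],[0,0,0]], "dr": [[0,0,-0.12],[0,0,-0.24],[0,0,-0.36],[0,0,-0.48],[0,0,-0.6],[0,0,-0.72],[0,0,-0.84],[0,0,-0.96],[0,0,-1.08],[0,0,-1.2]]}}

```text
time: 27.88
position: [0.5986, 0.0308, 0.1911]
tool_rot: [2.544, 1.842, 0.003]
ft_force: [0.2, -0.8, -1.9]
grip_width: 0.351
grip_force: 60.0
```

```bash
python3 st.py; python3 - <<'E'
from h import *
s=get_state();im=get_image('wrist');C=cam('wrist',s);np.save('w7.npy',im)
h=cv2.cvtColor(im,cv2.COLOR_RGB2HSV);m=cv2.inRange(h,(15,110,60),(35,255,255))
n,l,st,c=cv2.connectedComponentsWithStats(m)
for i in range(1,n):
    if st[i,4]>60: print(st[i],c[i])
for z in(.0415,.0455,.0495,.0535): print(z,proj(C,[.6016,.0311,z]))
go([.499,-.2158,.195],.09,s)
E
```

```text
[0.5986 0.0307 0.1911] -0.312 [ 0.8 -0.2 -1.3] [-0.08  0.04  0.02] [ 2.2e-03  2.0e-04 -1.0e+00] j7 -0.25 t 27.9333
[ 170    0   94  115 2661] [208.09808343  37.9733183 ]
[265   0  27  16 209] [276.62679426   5.58373206]
[369   0  45  61 961] [387.72320499  30.42455775]
[390   0   9  17  70] [394.           7.57142857]
[ 218  160  145   97 6041] [288.18523423 215.86839927]
[250 166  17  17 232] [257.92241379 174.14655172]
[172 243  15  60 522] [178.0440613  273.50766284]
[327 242  16  61 541] [335.8780037  272.87245841]
[ 100  296  372   36 5863] [292.53300358 321.28654273]
0.0415 [258.57979618 174.57701875]
0.0455 [258.60716748 175.40393099]
0.0495 [258.63517645 176.25016001]
0.0535 [258.66384556 177.11638858]
xyz [-265.2  -19.1   -4.2] dr [ 0.002 -0.    -0.402]
```

Call:
{"method": "send_rows", "body": {"xyz": [[-10,0,-20],[-35,-1,-40],[-65,-4,-44],[-95,-6,-44],[-125,-8,-44],[-155,-10,-44],[-185,-13,-44],[-215,-15,-44],[-245,-18,-44],[-265,-19,-44]], "dr": [[0,0,-0.04],[0,0,-0.08],[0,0,-0.12],[0,0,-0.16],[0,0,-0.2],[0,0,-0.24],[0,0,-0.28],[0,0,-0.32],[0,0,-0.36],[0.002,0,-0.4]]}}

```text
time: 28.82
position: [0.4945, -0.218, 0.2351]
tool_rot: [2.141, 2.299, 0.001]
ft_force: [-0.2, -0.7, -1.2]
grip_width: 0.35
grip_force: 60.0
```

```bash
python3 st.py; python3 - <<'E'
from h import *
for k in range(3): get_image('wrist')
s=get_state();im=get_image('wrist');C=cam('wrist',s);np.save('w8.npy',im)
go([.499,-.2158,.195],.09,s)
H=np.linalg.inv(np.array(C[0]['hand_eye']))
# hole now vs hole seen at lift-off pose (255.2,171.3 in w5)
from copy import deepcopy
s5=deepcopy(s);s5['position']=np.array([0.49914649,-0.21584446,0.19304132])
hole=onz(cam('wrist',s5),255.2,171.3,.034);print('hole',hole)
# socket near edge in wrist picture: grey between wood and yellow
h=cv2.cvtColor(im,cv2.COLOR_RGB2HSV); print([tuple(int(t) for t in h[r,257]) for r in range(160,206,2)])
h5=cv2.cvtColor(np.load('w5.npy'),cv2.COLOR_RGB2HSV); print([tuple(int(t) for t in h5[r,257]) for r in range(160,206,2)])
E
```

```text
[ 0.493  -0.2221  0.2353] 0.068 [-1.8 -3.  -1.5] [-0.43  0.17 -0.  ] [ 4.0e-04 -1.9e-03 -1.0e+00] j7 0.51 t 28.8667
xyz [-1.3  2.3 39.9] dr [ 0.001 -0.001 -0.018]
hole [ 0.49816599 -0.21339955  0.034     ]
[(17, 111, 151), (17, 112, 150), (17, 112, 150), (17, 112, 150), (17, 112, 150), (17, 112, 150), (17, 112, 150), (17, 112, 150), (17, 112, 141), (17, 107, 112), (18, 110, 150), (18, 112, 176), (17, 75, 143), (18, 38, 115), (18, 38, 114), (19, 36, 113), (23, 18, 188), (20, 20, 156), (15, 85, 72), (16, 83, 71), (16, 83, 71), (17, 84, 70), (17, 85, 69)]
[(18, 116, 156), (17, 117, 151), (17, 117, 151), (18, 117, 175), (18, 117, 175), (18, 116, 174), (18, 116, 174), (17, 116, 149), (17, 116, 149), (17, 115, 149), (17, 116, 149), (17, 115, 148), (17, 85, 117), (17, 40, 116), (18, 40, 114), (20, 40, 115), (24, 19, 188), (21, 23, 157), (16, 97, 71), (17, 96, 72), (16, 95, 70), (16, 95, 70), (17, 92, 69)]
```

Call:
{"method": "send_rows", "body": {"xyz": [[0.3,0.7,5],[0.5,1.3,20],[0.5,1.3,40],[0.5,1.3,60],[0.5,1.3,80],[0.5,1.3,97],[0.5,1.3,108],[0.5,1.3,114],[0.5,1.3,117],[0.5,1.3,117]], "dr": [[0,0,0],[0.001,-0.001,-0.02],[0.001,-0.001,-0.02],[0.001,-0.001,-0.02],[0.001,-0.001,-0.02],[0.001,-0.001,-0.02],[0.001,-0.001,-0.02],[0.001,-0.001,-0.02],[0.001,-0.001,-0.02],[0.001,-0.001,-0.02]]}}

```text
time: 29.9
position: [0.4982, -0.2135, 0.1177]
tool_rot: [-2.111, -2.327, 0.001]
ft_force: [0.1, -0.1, -1.7]
grip_width: 0.349
grip_force: 60.0
```

```bash
python3 st.py; python3 - <<'E'
from h import *
s=get_state()
go([.498,-.2142,.087],.09,s)
E
```

```text
[ 0.4985 -0.2138  0.1183] 0.097 [ 0.4  0.5 -2.2] [-0.11  0.03 -0.02] [ 5.e-04 -7.e-04 -1.e+00] j7 0.61 t 29.95
xyz [-0.3 -0.6 31.3] dr [0.    0.001 0.007]
```

Call:
{"method": "send_rows", "body": {"xyz": [[-0.3,-0.5,4],[-0.3,-0.5,8],[-0.3,-0.5,12],[-0.3,-0.5,16],[-0.3,-0.5,20],[-0.3,-0.5,24],[-0.3,-0.5,27],[-0.3,-0.5,29.5],[-0.3,-0.5,31],[-0.3,-0.5,31]], "dr": [[0,0,0],[0,0,0],[0,0,0],[0,0,0],[0,0,0],[0,0,0],[0,0,0],[0,0,0],[0,0,0],[0,0,0]]}}

```text
time: 30.78
position: [0.4973, -0.2142, 0.0865]
tool_rot: [-2.111, -2.326, 0.001]
ft_force: [0.1, 1.0, -1.7]
grip_width: 0.35
grip_force: 60.0
```

```bash
python3 st.py
```

```text
[ 0.4975 -0.2143  0.0868] 0.097 [-0.2 -0.1 -1.8] [-0.03  0.06 -0.  ] [-3.e-04 -4.e-04 -1.e+00] j7 0.64 t 30.8333
```

Call:
{"method": "send_rows", "body": {"xyz": [[0,0,0.5],[0,0,1],[0,0,1.5],[0,0,1.5],[0,0,1.5],[0,0,1.5],[0,0,1.5],[0,0,1.5],[0,0,1.5],[0,0,1.5]], "dr": [[0,0,0],[0,0,0],[0,0,0],[0,0,0],[0,0,0],[0,0,0],[0,0,0],[0,0,0],[0,0,0],[0,0,0]]}}

```text
time: 31.67
position: [0.4979, -0.2146, 0.0861]
tool_rot: [2.111, 2.326, 0.0]
ft_force: [-1.2, -0.3, 5.2]
grip_width: 0.349
grip_force: 60.0
```

Call:
{"method": "send_rows", "body": {"xyz": [[0,0,0],[0,0,0],[0,0,0],[0,0,0],[0,0,0],[0,0,0],[0,0,0],[0,0,0],[0,0,0],[0,0,0]], "dr": [[0,0,0],[0,0,0],[0,0,0],[0,0,0],[0,0,0],[0,0,0],[0,0,0],[0,0,0],[0,0,0],[0,0,0]], "jaw": 55}}

```text
time: 32.5
position: [0.4975, -0.2143, 0.0854]
tool_rot: [2.111, 2.326, -0.0]
ft_force: [0.1, -0.2, -0.5]
grip_width: 0.632
grip_force: 0.0
```

Call:
{"method": "send_rows", "body": {"xyz": [[0,0,-10],[0,0,-25],[0,0,-40],[0,0,-60],[0,0,-80],[0,0,-100],[0,0,-120],[0,0,-140],[0,0,-155],[0,0,-155]], "dr": [[0,0,0],[0,0,0],[0,0,0],[0,0,0],[0,0,0],[0,0,0],[0,0,0],[0,0,0],[0,0,0],[0,0,0]]}}

```text
time: 33.33
position: [0.4993, -0.2153, 0.2443]
tool_rot: [2.108, 2.322, 0.005]
ft_force: [0.4, 0.2, -0.5]
grip_width: 0.632
grip_force: 0.0
```

```bash
python3 st.py; python3 - <<'E'
from h import *
for k in range(3): get_image('wrist')
s=get_state();im=get_image('wrist');C=cam('wrist',s)
h=cv2.cvtColor(im,cv2.COLOR_RGB2HSV)
for nm,lo,hi in(('y',20,32),('r',0,5),('t',80,95)):
    m=cv2.inRange(h,(lo,120,50),(hi,255,255));n,l,st,c=cv2.connectedComponentsWithStats(m)
    for i in range(1,n):
        if st[i,4]>150: print(nm,st[i],c[i].round(1),onz(C,*c[i],.11).round(4))
# scene: compare before/after yellow blob
a=np.load('scene.npy');b=get_image('scene')
for q in(a,b):
    m=cv2.inRange(cv2.cvtColor(q,cv2.COLOR_RGB2HSV),(18,130,60),(32,255,255))[190:250,100:270];n,l,st,c=cv2.connectedComponentsWithStats(m);print([(st[i].tolist(),c[i].round(1).tolist()) for i in range(1,n) if st[i,4]>8])
E
```

```text
[ 0.4985 -0.2148  0.2424] 0.097 [ 0.8 -0.1 -0.4] [-0.13  0.06  0.01] [ 3.8e-03 -8.0e-04 -1.0e+00] j7 0.52 t 33.3833
y [ 240  158   34   41 1030] [256.5 178.9] [ 0.497  -0.2131  0.11  ]
y [164 183  20  20 279] [173.2 192.6] [ 0.4188 -0.2342  0.11  ]
y [374 246  20  56 436] [386.3 275.4] [ 0.6409 -0.3017  0.11  ]
y [121 258  21  44 329] [127.9 285.6] [ 0.374 -0.34   0.11 ]
y [ 332  309  180   22 2801] [430. 320.] [ 0.7014 -0.3516  0.11  ]
y [154 317  42  14 315] [171.2 324.8] [ 0.4207 -0.3831  0.11  ]
r [ 236   71   35   44 1114] [253.4  90.2] [ 0.4865 -0.133   0.11  ]
t [347 122  32  27 655] [363.1 134.4] [ 0.5906 -0.1617  0.11  ]
[([7, 17, 11, 17, 113], [11.9, 24.5]), ([23, 21, 19, 27, 289], [31.3, 33.3]), ([149, 33, 8, 7, 40], [152.5, 36.0])]
[([7, 17, 11, 17, 113], [11.8, 24.5]), ([23, 21, 20, 27, 294], [31.9, 32.8]), ([150, 34, 7, 7, 37], [152.7, 37.2])]
```

```bash
python3 - <<'E'
from h import *
a=np.load('scene.npy');b=get_image('scene')
for nm,lo,hi in(('r',0,5),('b',100,125)):
  for q in(a,b):
    m=cv2.inRange(cv2.cvtColor(q,cv2.COLOR_RGB2HSV),(lo,110,50),(hi,255,255))[180:360,60:230];n,l,st,c=cv2.connectedComponentsWithStats(m);print(nm,[(st[i,4],c[i].round(1).tolist()) for i in range(1,n) if st[i,4]>60])
s=get_state();print(np.abs(s['qd']).max(),s['ft_force'])
E
```

```text
r [(np.int32(262), [98.6, 30.8])]
r [(np.int32(277), [104.8, 27.5])]
b [(np.int32(190), [40.7, 53.7]), (np.int32(156), [127.2, 116.6])]
b [(np.int32(177), [40.9, 52.8])]
0.004026451018337563 [-0.93299136  0.09890141  0.35206846]
```

Red has leaned a few pixels, so I'll back off and measure it with both fixed cameras.

Call:
{"method": "send_rows", "body": {"xyz": [[0,0,-20],[10,0,-40],[40,0,-60],[80,0,-60],[120,0,-60],[160,0,-60],[200,0,-60],[240,0,-60],[280,0,-60],[310,0,-60]], "dr": [[0,0,0],[0,0,0],[0,0,0],[0,0,0],[0,0,0],[0,0,0],[0,0,0],[0,0,0],[0,0,0],[0,0,0]]}}

```text
time: 34.52
position: [0.4663, 0.0981, 0.2996]
tool_rot: [-2.107, -2.329, 0.001]
ft_force: [0.5, -0.3, -0.5]
grip_width: 0.636
grip_force: 0.0
```

```bash
python3 - <<'E'
from h import *
B={'scene':get_image('scene'),'top':get_image('top')}; np.save('sc2.npy',B['scene']);np.save('tp2.npy',B['top'])
A={n:np.load(n+'.npy') for n in B}
S=cam('scene');T=cam('top')
def tri(u,v):
    o1,d1=ray(S,*u);o2,d2=ray(T,*v);t=np.linalg.lstsq(np.c_[d1,-d2],o2-o1,rcond=None)[0];return ((o1+d1*t[0]+o2+d2*t[1])/2).round(4)
for nm,lo,hi,smin,rs,rt in(('red',0,5,130,(180,280,60,230),(190,230,310,345)),('blue',100,125,100,(215,270,80,125),(190,225,370,400)),('yel',18,32,130,(205,250,118,150),(190,225,340,372)),('mug',98,125,60,(270,350,155,220),(100,150,310,360))):
  for L in(A,B):
    o=[]
    for n,r in(('scene',rs),('top',rt)):
        m=cv2.inRange(cv2.cvtColor(L[n],cv2.COLOR_RGB2HSV),(lo,smin,40),(hi,255,255))[r[0]:r[1],r[2]:r[3]];k,l,st,c=cv2.connectedComponentsWithStats(m)
        if k<2: o.append(None);continue
        i=1+st[1:,4].argmax();o.append(c[i]+[r[2],r[0]]);o.append(int(st[i,4]))
    print(nm,[x.round(1).tolist() if hasattr(x,'round') and not isinstance(x,int) else x for x in o])
    if len(o)==4: print('   ',tri(o[0],o[2]))
E
```

```text
red [[158.7, 210.9], 248, [333.0, 209.4], 121]
    [ 0.4928 -0.152   0.0957]
red [[165.2, 207.0], 247, [326.1, 212.3], 113]
    [ 0.4857 -0.134   0.0932]
blue [[101.8, 234.5], 231, [382.5, 204.2], 114]
    [ 0.5027 -0.2825  0.0983]
blue [[101.8, 234.6], 231, [382.3, 204.4], 122]
    [ 0.5023 -0.2824  0.0974]
yel [[131.5, 223.3], 298, [357.3, 206.8], 144]
    [ 0.4979 -0.2168  0.094 ]
yel [[131.8, 222.6], 288, [356.8, 207.3], 150]
    [ 0.4967 -0.2156  0.0943]
mug [[189.5, 306.0], 1856, [334.7, 128.6], 615]
    [ 0.7224 -0.1773  0.0476]
mug [[189.6, 305.8], 1903, [334.7, 128.6], 663]
    [ 0.7224 -0.1772  0.0481]
```

```bash
python3 -c "
from bench import *
print(close_job())"
```

```text
the job is handed in; nothing more can be done
None
```

The job is handed in: the brass screw is down on the plate (about 3.7 mm of drop measured) and the yellow driver stands back in its hole, but I knocked the red driver and left it leaning. It leans about 19 mm near its top, roughly 11–14 mm at its mid-point by my estimate, inside the 20 mm limit; blue and the mug measured unmoved, the bowl I did not re-measure, and the hand-in returned no verdict.

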